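# Uncover a drying pan and slide it under the infrared heater

### The job

Get the small pan drying: lay its square cover plate squarely, edges flush, on the pile of three like it, without dropping it. Then slide the open pan along the hotplate, never lifting or tipping it, into the middle of the ring under the low heater with its handle pointing to the front; no hand fits under there, so take the pan by its body first to bring the handle round, then by the handle. Do not bump the heater, and leave the pile, the jars and the bottle where they stand.

Things in the scene. Friction and masses are not known exactly. Their poses are not given: they have to be found in the camera images.
- hotplate: fixed grey hotplate with a flat black top, 240 (x) x 420 (y) x 62 mm; origin: centre of its underside; x points to its rear (away from the robot), y to its left. Two white rings (43 mm radius, each with a line to the front edge) on the top at x = 0, y = +70 mm (left, pan's place at the start) and y = -105 mm (right, under the heater). Place and turn vary
- heater_ring (a point): centre of the right-hand ring, on the top face of the hotplate; axes as the hotplate's
- heater: flat aluminium infrared heater head fixed to the hotplate, centred over the right-hand ring; origin: under its centre, at bench height; axes as the hotplate's. The head is 120 (x) x 190 (y) mm, from 140 to 174 mm above the bench (underside 78 mm above the hotplate); two rods at the rear (x = 120, y = +-35 mm), 178 mm high, carry it
- pan: loose round open steel pan, 64 mm outer diameter, 50 mm high, wall 4 mm, about 0.3 kg; origin: centre of its underside, z up. A straight black handle, 13 x 13 mm in section, points along its -x, axis 32 mm above the underside, from 52 to 152 mm from the pan's axis. At the start it points right, under the heater
- pan_grip (a point): point in the middle of the pan's handle, 130 mm from the pan's axis, 32 mm above its underside; axes as the pan's
- cover: loose square aluminium cover plate, 68 x 68 x 8 mm, 0.1 kg, flat on both sides; origin: centre of its underside; x and y along its sides. At the start it lies on the pan, its underside 50 mm above the pan's
- plate_0: lowest of the three loose plates of the pile, on the bench left of the hotplate; the same in shape and size as the cover; origin: centre of its underside
- plate_1: middle plate of the pile, the same
- plate_2: top plate of the pile, the same; its upper face is 8 mm above its origin, 24 mm above the bench
- jar: bystander: squat clear jar with white lid, 73 mm diameter, 77 mm high; origin: centre of its underside
- small_jar: bystander: small clear jar with blue lid, 44 mm diameter, 77 mm high; origin: centre of its underside
- amber: bystander: amber bottle with light blue cap, 60 mm diameter, 162 mm high; origin: centre of its underside
Mind the look-alikes: they are no part of the job. Leave any yellow look-alike of the cover alone.

How it is judged:
On the way, in this order (a step that is already met when the one before it is completed fails the run):
1. the cover lies released, squarely on the pile (x of cover in the frame of plate_2 between -0.007 and 0.007 m and y of cover in the frame of plate_2 between -0.007 and 0.007 m and z of cover in the frame of plate_2 between 0.005 and 0.011 m and (angle between the x axis of cover and the x axis of plate_2, either way round below 0.14 rad or angle between the x axis of cover and the y axis of plate_2, either way round below 0.14 rad) and contact force between the fingers and cover below 0.3 N and linear speed of cover below 0.02 m/s), for 0.2 s.
2. the uncovered pan stands released inside the ring under the heater, its handle out at the front (horizontal distance between pan and heater_ring below 0.011 m and x of pan_grip in the frame of hotplate below -0.09 m and contact force between the fingers and pan below 0.3 N and linear speed of pan below 0.02 m/s), for 0.2 s.
At the end, for the whole second after the job is handed in: Released and at rest: the cover on the pile's top plate within 7 mm each way and 0.14 rad of square, the pile within 12 mm of its start; the pan on the hotplate, its axis within 11 mm of the centre of the ring under the heater, its handle grip point 90 mm or more in front of that middle line (all of step 1 and all of step 2 and distance of each of plate_0, plate_1, plate_2 from where it was at the start of the episode below 0.012 m); the robot touches nothing.
It fails at once if the pan is lifted more than 8 mm off the hotplate, or falls off it (z of pan in the frame of hotplate above 0.07 m or z of pan in the frame of hotplate below 0.05 m).
It fails at once if the pan tips by more than 0.2 rad (angle between pan's own z axis and vertical above 0.2 rad).
It fails at once if the cover is dropped from more than about 2 cm (moves faster than 0.6 m/s while not held) (linear speed of cover above 0.6 m/s and contact force between the fingers and cover below 0.3 N).
It fails at once if the heater is bumped with more than 8 N (contact force between heater and anything else above 8 N).
It fails at once if a jar or the bottle beside the work is moved by more than 30 mm (distance of any of jar, small_jar, amber from where it was at the start of the episode above 0.03 m).
It also fails if it takes over 67 s, if anything falls off the work surface, if the arm or the gripper's body presses on something with over 40 N, if the wrist force passes 120 N, or if a joint passes its speed limit or range.

### The arm

A 7-joint arm with a two-finger parallel gripper is mounted at the origin on a cart in front of the work surface, level with it; the furniture and walls round the work are solid. World frame = base frame: x ahead of the robot, y to its left, z up, the work surface at z = 0. Lengths are in m, angles in rad, forces in N, time in s.
With the tool pointing down it reaches from about 0.4 to 0.85 m from the base axis. Payload 10.4 kg.
Tool frame: the origin (TCP) lies at the very end of the fingers, on their centre line; the grasp point (between the pads) lies 19 mm behind it; z points along the fingers, y is the line along which they close (so a half turn about z gives the same grasp; the last joint's range is limited). The gripper opens to 85 mm and grips with 20 to 120 N. Pads are 22 mm wide; open, the fingers measure 114 mm over their backs; the gripper's body (76 mm by 85 mm) begins 54 mm behind the grasp point. The pads swing forward as they close: fully open they stand 13 mm farther back than shut.
Start: joints at [-1.347, 0.332, -0.065, 1.46, 0.022, 1.35, -0.088], TCP at [0.153, 0.606, 0.231] pointing down, gripper open.
Joint ranges: [-2.6, 2.6], [-0.5, 2.12], [-1.47, 1.34], [0.16, 2.42], [-1.27, 4.41], [0.06, 2.06], [-2.6, 2.6]. Speed limits (rad/s): [2.22, 2.22, 2.79, 2.79, 3.14, 3.14, 3.14].

### API

Orientations are given as a unit quaternion [x, y, z, w].
In Python, from workcell import * gives the robot as it stands. The module is installed in compiled form; this text tells all that it offers.
- The arm moves only by the tool carry_out, never from a script. Its argument "motion" is a list of rows, each an object with "xyz": the shift along the tool's x, y, z in m, a list of three; "angular": the turn, a rotation vector about the tool's x, y, z in degrees, a list of three. A call has 1 to 12 rows; each row is the pose to reach, as a shift and turn from the pose commanded when the call began, along the tool's axes at that moment; what a row does not reach only later rows make up. A row lasts 1/10 s, in which the tool goes at most 50 mm and 8.59 degrees, less where a joint would pass 70% of its speed; a pose out of reach is approached as far as the arm can. A call with a gripper value outside its range is refused whole. "hand" is the opening, from 0 (shut) to 1 (fully open), set as the call begins (left out, the last holds). The fingers move at their own pace and stop on an object; "grip_force" is the grip in N (left out, the last holds). Time passes only in rows, so rows that repeat a pose let the fingers close. It gives the time, the measured TCP pose, the force, the opening and the grip force at its end, in the units of the state.
- get_obs(): the state, without advancing time (a new reading comes with each control period).
- camera(name): name is "scene" or "top" or "wrist"; returns a dict with "img" (384x512x3 uint8, red, green, blue), "fx", "fy", "cx", "cy" (pixels), "extrinsics" (4x4, takes a point from camera to world coordinates). Camera axes: x right, y up, looking along -z (the intrinsics and any distortion apply to the point x, -y, -z); pixel columns grow to the right and rows downward; lengths in m; the calibration is good to about 2 mm. A picture is of the moment at which its call begins. There is no depth.
- hand_in(): hands the job in; it is judged then, once.
The state is a dict: "clock": time; "joint_pos": joint angles; "joint_velocities": joint speeds; "tau": joint torques, N m; "position": TCP position; "ee_rot": TCP orientation; "ft_force": force on the tool from outside, world axes, zero at the start; "torque": the same for the moment, N m; "grip_width": opening from 0.0 (shut) to 1.0 (fully open); "grasp_force": force on a finger pad.
Only numpy, scipy, OpenCV 4.12 (cv2) and the standard library are available. Lean on these libraries where they do the work, as an engineer would, in place of code of your own. Each camera call takes 0.05 s, during which the arm holds its last target. There are 200 camera calls.

## Working session

There is one attempt and no reset: what is moved stays moved. The work goes in short steps, Python scripts to look and compute and a tool call to move; the robot and the scene stay as the last step left them, time stands still between calls to the robot, and variables do not carry over. Pictures are saved under pics/ and viewed, at most 10 in all, crops included, and the job is handed in when it is done.

Besides the shell and the picture viewer there is one more tool, called as name(argument=value, ...), one argument or row to a line, values as JSON. carry_out: Moves the arm, as the interface text tells. Its arguments: {"type":"object","properties":{"motion":{"type":"array"},"hand":{"type":"number"},"grip_force":{"type":"number"}},"required":["motion"]}

```bash
mkdir -p pics; cat > h.py <<'E'
from workcell import *
import numpy as np, cv2, pickle
from scipy.spatial.transform import Rotation as R
def snap(n,f):
    c=camera(n); pickle.dump(c,open(f'pics/{f}.pkl','wb')); cv2.imwrite(f'pics/{f}.png',c['img'][:,:,::-1]); return c
def load(f): return pickle.load(open(f'pics/{f}.pkl','rb'))
def px2w(c,u,v,z):
    E=np.array(c['extrinsics']); d=E[:3,:3]@np.array([(u-c['cx'])/c['fx'],-(v-c['cy'])/c['fy'],-1]); o=E[:3,3]
    return o+d*(z-o[2])/d[2]
def w2px(c,p):
    E=np.array(c['extrinsics']); q=E[:3,:3].T@(np.array(p)-E[:3,3]); return np.array([c['cx']+c['fx']*q[0]/-q[2],c['cy']-c['fy']*q[1]/-q[2]])
def tool(p):  # world point -> shift in tool axes
    o=get_obs(); return R.from_quat(o['ee_rot']).inv().apply(np.array(p)-o['position'])
def st():
    o=get_obs(); print(o['clock'],np.round(o['position'],4),'\n',np.round(R.from_quat(o['ee_rot']).as_matrix(),3).tolist(),np.round(o['joint_pos'],3),np.round(o['ft_force'],1),o['grip_width'],o['grasp_force'])
E
python3 - <<'E'
from h import *
a=snap('scene','s0');b=snap('top','t0');st()
for c in(a,b): print({k:np.round(v,3).tolist() for k,v in c.items() if k!='img'})
im=np.hstack([a['img'],b['img']])[:,:,::-1]
cv2.imwrite('pics/t0b.png',cv2.resize(b['img'][:,:,::-1],(800,600)))
E
```

```text
0.1 [0.1526 0.6057 0.2306] 
 [[-0.97, 0.244, -0.0], [0.244, 0.97, -0.001], [-0.0, -0.001, -1.0]] [-1.347  0.333 -0.065  1.461  0.022  1.35  -0.089] [-0.7 -1.5 -0.4] 1.0029997977790248 0.0
{'fx': 379.477, 'fy': 379.477, 'cx': 258.122, 'cy': 193.58, 'extrinsics': [[0.841, 0.218, -0.495, -0.099], [-0.541, 0.337, -0.77, -0.785], [-0.001, 0.916, 0.401, 0.61], [0.0, 0.0, 0.0, 1.0]]}
{'fx': 434.712, 'fy': 434.712, 'cx': 255.719, 'cy': 201.853, 'extrinsics': [[0.059, 0.971, -0.23, 0.206], [-0.998, 0.058, -0.012, 0.173], [0.002, 0.23, 0.973, 1.394], [0.0, 0.0, 0.0, 1.0]]}
```

View pics/t0b.png

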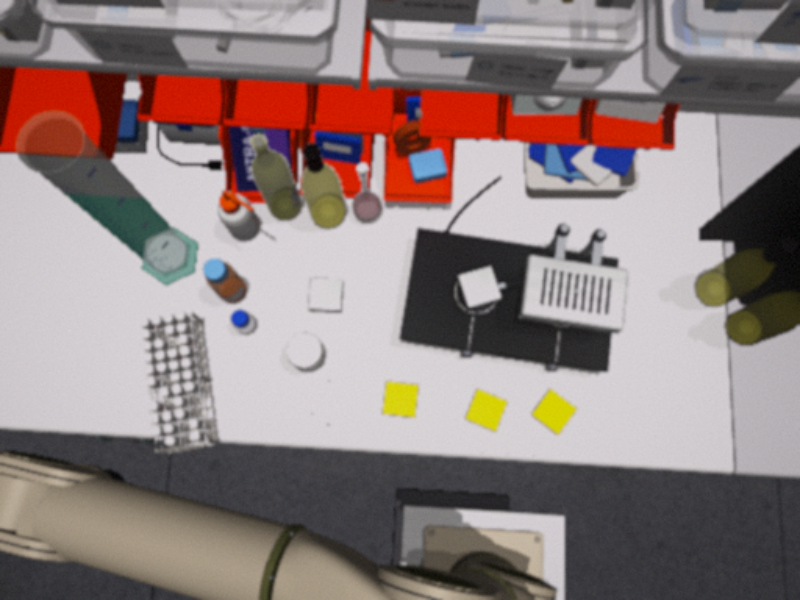

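View pics/s0.png

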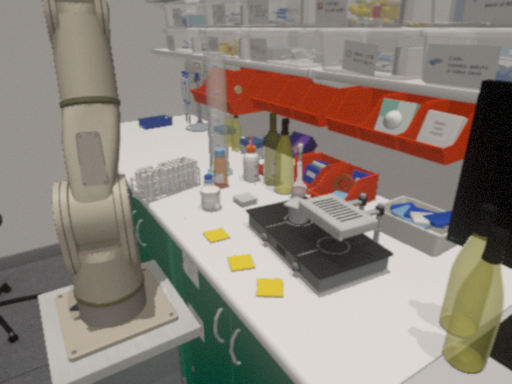

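The top view shows these candidates for the cover (800x600 px):
- white plate on the pan at (480,287)
- white pile at (326,294)
- yellow plates at (400,398), (487,410) and (554,411)

By the description the cover is the white one on the pan. I'll check it in a close crop.

```bash
python3 - <<'E'
from h import *
b=load('t0')['img'][:,:,::-1]
A=cv2.resize(b[165:215,190:230],None,fx=10,fy=10,interpolation=cv2.INTER_CUBIC)
B=cv2.resize(b[140:245,250:410],None,fx=5,fy=5,interpolation=cv2.INTER_CUBIC)
cv2.imwrite('pics/c1.png',B)
C=cv2.resize(b[160:220,285:345],None,fx=7,fy=7,interpolation=cv2.INTER_CUBIC)
A=cv2.resize(b[165:225,185:245],None,fx=7,fy=7,interpolation=cv2.INTER_CUBIC)
cv2.imwrite('pics/c2.png',cv2.resize(np.hstack([A[:,:400],C[:,:400]]),(800,420)))
E
```

```text
(no output)
```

View pics/c1.png

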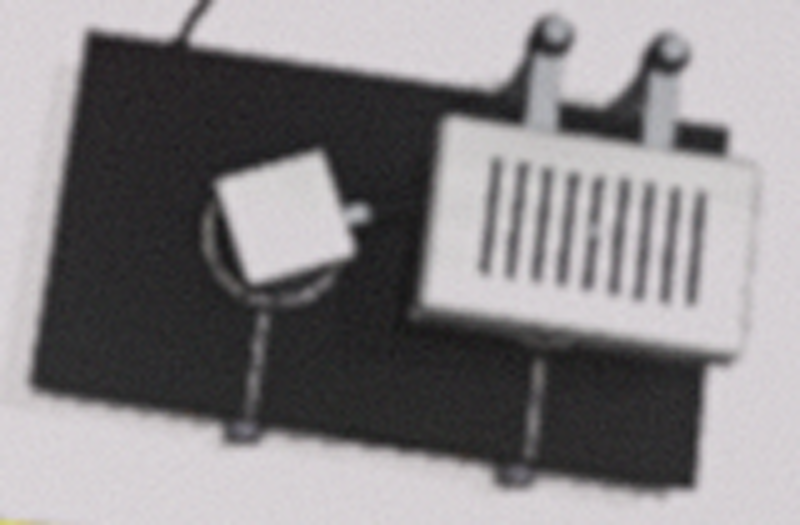

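View pics/c2.png

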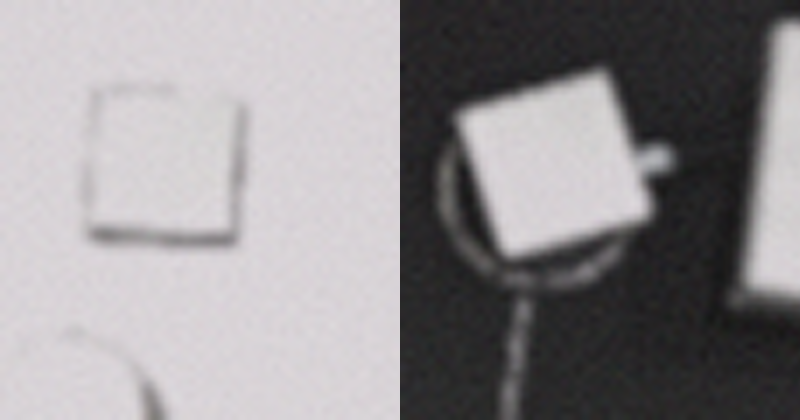

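Crop: cover corners are at (215,184), (322,149), (356,254), (251,286), clearly the white plate on the pan in the left ring. The handle stub is at (360,213). Hotplate corners are at (88,32), (725,125), (693,487), (33,385). Pile top corners in c2 are at (93,92), (243,96), (237,235), (87,232).

```bash
cat > m.py <<'E'
from h import *
c=load('t0')
def pts(L,s,u0,v0,z): return np.array([px2w(c,(u+.5)/s-.5+u0,(v+.5)/s-.5+v0,z) for u,v in L])
def rep(n,P):
    e=np.roll(P,-1,0)-P
    print(n,'ctr',np.round(P.mean(0),4),'sides',np.round(np.linalg.norm(e,axis=1),4),'ang',np.round(np.degrees(np.arctan2(e[:,1],e[:,0])),1))
cov=pts([(215,184),(322,149),(356,254),(251,286)],5,250,140,.12);rep('cover',cov)
hp=pts([(88,32),(725,125),(693,487),(33,385)],5,250,140,.062);rep('hp',hp)
pl=pts([(93,92),(243,96),(237,235),(87,232)],7,185,165,.024);rep('pile',pl)
ht=pts([(443,114),(758,160),(738,358),(420,308)],5,250,140,.174);rep('heater',ht)
print('ring/handle stub',pts([(262,300),(360,213)],5,250,140,.062),pts([(360,213)],5,250,140,.1))
E
python3 - <<'E'
from m import *
st()
E
```

```text
cover ctr [0.5745 0.0365 0.12  ] sides [0.0698 0.0691 0.0672 0.0674] ang [ -67.9 -161.1  110.7   21.1]
hp ctr [ 0.5715 -0.0322  0.062 ] sides [0.4143 0.2378 0.4132 0.2366] ang [-95.4 174.4  84.4  -5.3]
pile ctr [0.5672 0.3472 0.024 ] sides [0.0704 0.0671 0.0696 0.0676] ang [ -88.2 -177.9   92.2    2.8]
heater ctr [ 0.5597 -0.1345  0.174 ] sides [0.1859 0.1206 0.1839 0.1191] ang [-95.4 173.5  84.2  -5.5]
ring/handle stub [[ 0.53662557  0.04367869  0.062     ]
 [ 0.59731892 -0.01668972  0.062     ]] [[ 0.58615399 -0.01129019  0.1       ]]
0.1 [0.1526 0.6057 0.2306] 
 [[-0.97, 0.244, -0.0], [0.244, 0.97, -0.001], [-0.0, -0.001, -1.0]] [-1.347  0.333 -0.065  1.461  0.022  1.35  -0.089] [-0.7 -1.5 -0.4] 1.0029997977790248 0.0
```

```bash
cat >> h.py <<'E'
def to(x,y,z,ang):
    "shift and turn in tool axes to world pose, tool down, tool y (closing line) at ang deg"
    o=get_obs(); r=R.from_quat(o['ee_rot']); a=np.radians(ang); Y=np.array([np.cos(a),np.sin(a),0]);Z=np.array([0,0,-1.])
    T=R.from_matrix(np.c_[np.cross(Y,Z),Y,Z]); 
    print('to',np.round(r.inv().apply(np.array([x,y,z])-o['position']),4),np.round((r.inv()*T).as_rotvec(degrees=True),2))
E
python3 -c "
from h import *
to(.5745,.0365,.23,20.7)"
```

```text
to [-0.5482 -0.4489  0.0012] [-7.000e-02  4.000e-02  5.516e+01]
```

carry_out(
  motion=[
    {"xyz": [-0.548, -0.449, 0], "angular": [0, 0, 55.2]},
    {"xyz": [-0.548, -0.449, 0], "angular": [0, 0, 55.2]},
    {"xyz": [-0.548, -0.449, 0], "angular": [0, 0, 55.2]},
    {"xyz": [-0.548, -0.449, 0], "angular": [0, 0, 55.2]},
    {"xyz": [-0.548, -0.449, 0], "angular": [0, 0, 55.2]},
    {"xyz": [-0.548, -0.449, 0], "angular": [0, 0, 55.2]},
    {"xyz": [-0.548, -0.449, 0], "angular": [0, 0, 55.2]},
    {"xyz": [-0.548, -0.449, 0], "angular": [0, 0, 55.2]},
    {"xyz": [-0.548, -0.449, 0], "angular": [0, 0, 55.2]},
    {"xyz": [-0.548, -0.449, 0], "angular": [0, 0, 55.2]},
    {"xyz": [-0.548, -0.449, 0], "angular": [0, 0, 55.2]},
    {"xyz": [-0.548, -0.449, 0], "angular": [0, 0, 55.2]},
  ],
  hand=1,
)

```text
clock: 1.3
position: [0.5105, 0.1221, 0.2313]
ee_rot: [0.569, 0.823, 0.0, -0.0]
ft_force: [0.5, 1.2, -0.3]
grip_width: 1.0
grasp_force: 0.0
```

```bash
python3 -c "
from h import *
st();to(.5745,.0365,.23,20.7)"
```

```text
1.3 [0.5105 0.1221 0.2313] 
 [[-0.353, 0.936, 0.0], [0.936, 0.353, 0.0], [0.0, 0.0, -1.0]] [-0.771  0.106  0.487  1.748 -0.051  1.3    0.088] [ 0.5  1.2 -0.3] 0.9995271618373096 0.0
to [-0.1027  0.0296  0.0013] [ 0.01 -0.02 -0.03]
```

carry_out(
  motion=[
    {"xyz": [-0.103, 0.03, 0.001], "angular": [0, 0, 0]},
    {"xyz": [-0.103, 0.03, 0.001], "angular": [0, 0, 0]},
    {"xyz": [-0.103, 0.03, 0.001], "angular": [0, 0, 0]},
    {"xyz": [-0.103, 0.03, 0.001], "angular": [0, 0, 0]},
    {"xyz": [-0.103, 0.03, 0.001], "angular": [0, 0, 0]},
  ],
)

```text
clock: 1.8
position: [0.5737, 0.0394, 0.2299]
ee_rot: [0.568, 0.823, -0.0, -0.001]
ft_force: [0.7, 0.3, 0.2]
grip_width: 1.003
grasp_force: 0.0
```

```bash
python3 - <<'E'
from h import *
c=snap('wrist','w1');st();to(.5745,.0365,.23,20.7)
E=c['extrinsics'];print(np.round(E,3).tolist(),c['fx'],c['cx'],c['cy'])
for p in [(.5745,.0365,.12)]: print(w2px(c,p))
E
```

```text
1.85 [0.5736 0.0399 0.23  ] 
 [[-0.355, 0.935, -0.001], [0.935, 0.355, 0.001], [0.001, -0.0, -1.0]] [-0.627  0.238  0.567  1.627 -0.132  1.316  0.323] [ 0.  -0.5  0.8] 1.0038466273075908 0.0
to [-0.0035 -0.0004  0.    ] [-0.02 -0.06  0.08]
[[0.935, -0.341, -0.096, 0.549], [0.355, 0.898, 0.259, 0.104], [-0.002, -0.276, 0.961, 0.372], [0.0, 0.0, 0.0, 1.0]] 342.5516557450277 256.865177416894 191.50112302150234
[257.42858314 191.0034352 ]
```

View pics/w1.png

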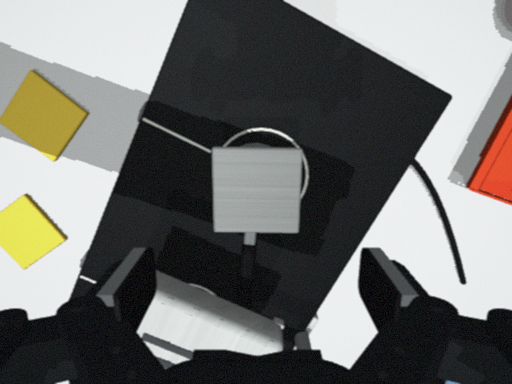

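The wrist picture shows the cover at (212,149), (300,147), (300,233), (214,234). Its centre is at (256.5,191) against a predicted (257,191), and the handle leaves at (250,240).

```bash
python3 - <<'E'
from h import *
c=load('w1')
P=np.array([px2w(c,u,v,.12) for u,v in [(212,149),(300,147.5),(300,233),(214,234)]]);e=np.roll(P,-1,0)-P
print(P.mean(0),np.linalg.norm(e,axis=1),np.degrees(np.arctan2(e[:,1],e[:,0])))
h=[px2w(c,u,v,.1) for u,v in [(250,238),(247,275)]];print(h)
d=h[1]-h[0];print(np.degrees(np.arctan2(d[1],d[0])))
print(px2w(c,263,128,.062),px2w(c,309,176,.062))
to(.5747,.0366,.097,20.5)
E
```

```text
[0.57421872 0.03520208 0.12      ] [0.06510544 0.06816194 0.06833709 0.06790268] [  21.76606997  -67.23846556 -158.46854544  110.03865758]
[array([ 0.58548774, -0.01045581,  0.1       ]), array([ 0.59544723, -0.04479931,  0.1       ])]
-73.82804163496097
[0.5642153  0.07759397 0.062     ] [0.62007458 0.05160623 0.062     ]
to [-3.60e-03 -1.00e-04  1.33e-01] [-0.02 -0.06  0.28]
```

carry_out(
  motion=[
    {"xyz": [-0.0035, 0, 0.05]},
    {"xyz": [-0.0035, 0, 0.09]},
    {"xyz": [-0.0035, 0, 0.115]},
    {"xyz": [-0.0035, 0, 0.133]},
    {"xyz": [-0.0035, 0, 0.133]},
  ],
)

```text
validation failed for argument at $.mo...
```

carry_out(
  motion=[
    {"xyz": [0, 0, 0]},
    {"xyz": [0, 0, 0]},
    {"xyz": [0, 0, 0]},
    {"xyz": [0, 0, 0]},
    {"xyz": [0, 0, 0]},
    {"xyz": [0, 0, 0]},
  ],
  hand=0.6,
  grip_force=30,
)

```text
validation failed for argument at $.mo...
```

```bash
python3 - <<'E'
from h import *
c=snap('wrist','w2');st();cv2.imwrite('pics/w2c.png',c['img'][130:,80:440,::-1])
E
```

```text
1.9 [0.5736 0.04   0.2302] 
 [[-0.355, 0.935, -0.0], [0.935, 0.355, 0.001], [0.001, -0.0, -1.0]] [-0.628  0.238  0.567  1.627 -0.132  1.316  0.323] [-0.4 -0.1 -0.7] 1.0010028693012731 0.0
```

View pics/w2c.png

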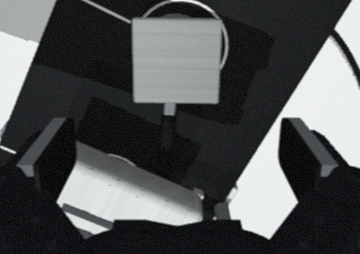

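The view is unchanged because the rows were refused: they need "angular". 6 pictures viewed so far.

carry_out(
  motion=[
    {"xyz": [-0.0035, 0, 0.05], "angular": [0, 0, 0]},
    {"xyz": [-0.0035, 0, 0.09], "angular": [0, 0, 0]},
    {"xyz": [-0.0035, 0, 0.115], "angular": [0, 0, 0]},
    {"xyz": [-0.0035, 0, 0.133], "angular": [0, 0, 0]},
    {"xyz": [-0.0035, 0, 0.133], "angular": [0, 0, 0]},
  ],
)

```text
clock: 2.4
position: [0.5734, 0.0363, 0.095]
ee_rot: [0.568, 0.823, -0.001, -0.002]
ft_force: [0.1, -0.9, 0.1]
grip_width: 1.001
grasp_force: 0.0
```

carry_out(
  motion=[
    {"xyz": [0, 0, 0], "angular": [0, 0, 0]},
    {"xyz": [0, 0, 0], "angular": [0, 0, 0]},
    {"xyz": [0, 0, 0], "angular": [0, 0, 0]},
    {"xyz": [0, 0, 0], "angular": [0, 0, 0]},
    {"xyz": [0, 0, 0], "angular": [0, 0, 0]},
    {"xyz": [0, 0, 0], "angular": [0, 0, 0]},
  ],
  hand=0.6,
  grip_force=30,
)

```text
clock: 3.0
position: [0.5759, 0.0354, 0.0987]
ee_rot: [0.569, 0.823, 0.001, 0.0]
ft_force: [-3.3, 2.0, 7.5]
grip_width: 0.79
grasp_force: 34.7
```

carry_out(
  motion=[
    {"xyz": [0, 0, -0.005], "angular": [0, 0, 0]},
    {"xyz": [0, 0, -0.015], "angular": [0, 0, 0]},
    {"xyz": [0, 0, -0.04], "angular": [0, 0, 0]},
    {"xyz": [0, 0, -0.08], "angular": [0, 0, 0]},
    {"xyz": [0, 0, -0.1], "angular": [0, 0, 0]},
    {"xyz": [0, 0, -0.1], "angular": [0, 0, 0]},
  ],
)

```text
clock: 3.6
position: [0.5774, 0.0348, 0.2014]
ee_rot: [0.569, 0.822, 0.002, 0.002]
ft_force: [-0.5, 0.6, -1.6]
grip_width: 0.785
grasp_force: 34.2
```

```bash
python3 - <<'E'
from h import *
c=snap('wrist','w3');snap('scene','s3');st();cv2.imwrite('pics/w3c.png',c['img'][:,:,::-1])
to(.5672,.3472,.12,2.2)
E
```

```text
3.7 [0.5756 0.0349 0.1977] 
 [[-0.353, 0.936, 0.001], [0.936, 0.353, 0.0], [0.0, 0.001, -1.0]] [-0.617  0.265  0.568  1.668 -0.15   1.251  0.343] [ 0.3  0.1 -0.6] 0.7879182109294033 34.2253303527832
to [0.2952 0.1022 0.0779] [ 0.06 -0.02 18.46]
```

View pics/w3c.png

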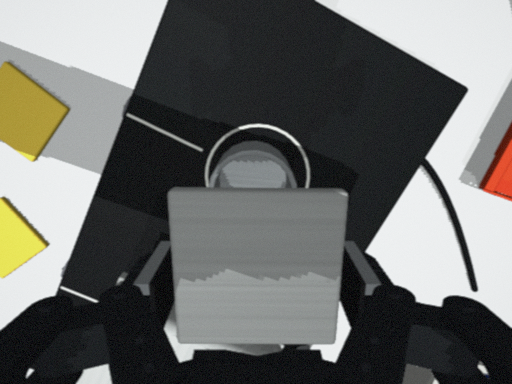

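Cover held level. Its top face corners are about (168,190), (350,190), (340,343), (178,343), and the uncovered pan stays in the ring at (258,170).

```bash
python3 - <<'E'
from h import *
c=load('w3')
tcp=np.array([.5756,.0349,.1977]);r=R.from_matrix([[-0.353, 0.936, 0.001], [0.936, 0.353, 0.0], [0.0, 0.001, -1.0]])
for z in (.214,.218,.222):
    P=np.array([px2w(c,u,v,z) for u,v in [(168,189),(350,189),(340,343),(178,343)]])
    e=np.roll(P,-1,0)-P;print(z,np.round(r.inv().apply(P.mean(0)-tcp),4),np.round(np.linalg.norm(e,axis=1),4),np.degrees(np.arctan2(e[:,1],e[:,0])))
E
```

```text
0.214 [-0.004   0.002  -0.0163] [0.0717 0.0725 0.0733 0.0723] [  20.60020787  -68.56810463 -159.57278315  110.1432002 ]
0.218 [-0.0018  0.002  -0.0203] [0.0695 0.0703 0.071  0.07  ] [  20.60020787  -68.56810463 -159.57278315  110.1432002 ]
0.222 [ 0.0004  0.0019 -0.0243] [0.0673 0.068  0.0688 0.0678] [  20.60020787  -68.56810463 -159.57278315  110.1432002 ]
```

carry_out(
  motion=[
    {"xyz": [0, 0, 0.05], "angular": [0, 0, 0]},
    {"xyz": [0, 0, 0.085], "angular": [0, 0, 0]},
    {"xyz": [0, 0, 0.095], "angular": [0, 0, 0]},
    {"xyz": [0, 0, 0.098], "angular": [0, 0, 0]},
    {"xyz": [0, 0, 0.099], "angular": [0, 0, 0]},
    {"xyz": [0, 0, 0.099], "angular": [0, 0, 0]},
    {"xyz": [0, 0, 0.099], "angular": [0, 0, 0]},
  ],
)

```text
clock: 4.4
position: [0.5754, 0.0347, 0.0986]
ee_rot: [0.569, 0.822, -0.0, -0.0]
ft_force: [-2.2, -1.1, 0.7]
grip_width: 0.784
grasp_force: 35.2
```

carry_out(
  motion=[
    {"xyz": [0, 0, 0], "angular": [0, 0, 0]},
    {"xyz": [0, 0, 0], "angular": [0, 0, 0]},
    {"xyz": [0, 0, 0], "angular": [0, 0, 0]},
    {"xyz": [0, 0, -0.006], "angular": [0, 0, 0]},
    {"xyz": [0, 0, -0.006], "angular": [0, 0, 0]},
  ],
  hand=1,
)

```text
clock: 4.9
position: [0.576, 0.0349, 0.1052]
ee_rot: [0.569, 0.822, 0.001, 0.0]
ft_force: [0.6, 0.5, -1.0]
grip_width: 0.998
grasp_force: 0.0
```

```bash
python3 - <<'E'
from h import *
c=snap('wrist','w4');st()
E
```

```text
4.95 [0.5759 0.0349 0.1049] 
 [[-0.353, 0.936, 0.001], [0.936, 0.353, 0.0], [-0.0, 0.001, -1.0]] [-0.59   0.36   0.544  1.767 -0.21   1.071  0.388] [ 0.1 -0.1 -0.2] 0.9994253638515197 0.0
```

carry_out(
  motion=[
    {"xyz": [0, 0, 0.002], "angular": [0, 0, 0]},
    {"xyz": [0, 0, 0.002], "angular": [0, 0, 0]},
    {"xyz": [0, 0, 0.002], "angular": [0, 0, 0]},
  ],
)

```text
clock: 5.25
position: [0.5753, 0.0349, 0.1021]
ee_rot: [0.569, 0.822, -0.0, -0.0]
ft_force: [0.2, -0.5, 0.0]
grip_width: 0.999
grasp_force: 0.0
```

carry_out(
  motion=[
    {"xyz": [0, 0, 0], "angular": [0, 0, 0]},
    {"xyz": [0, 0, 0], "angular": [0, 0, 0]},
    {"xyz": [0, 0, 0], "angular": [0, 0, 0]},
    {"xyz": [0, 0, 0], "angular": [0, 0, 0]},
    {"xyz": [0, 0, 0], "angular": [0, 0, 0]},
  ],
  hand=0.6,
  grip_force=40,
)

```text
clock: 5.75
position: [0.5755, 0.0349, 0.1026]
ee_rot: [0.569, 0.822, 0.0, -0.0]
ft_force: [-2.9, -0.7, 5.3]
grip_width: 0.78
grasp_force: 45.1
```

carry_out(
  motion=[
    {"xyz": [0, 0, -0.003], "angular": [0, 0, 0]},
    {"xyz": [0, 0, -0.01], "angular": [0, 0, 0]},
    {"xyz": [0, 0, -0.03], "angular": [0, 0, 0]},
    {"xyz": [0, 0, -0.06], "angular": [0, 0, 0]},
    {"xyz": [0, 0, -0.08], "angular": [0, 0, 0]},
    {"xyz": [0, 0, -0.08], "angular": [0, 0, 0]},
    {"xyz": [0, 0, -0.08], "angular": [0, 0, 0]},
  ],
)

```text
clock: 6.45
position: [0.5755, 0.035, 0.1823]
ee_rot: [0.569, 0.822, 0.0, 0.0]
ft_force: [0.7, 0.6, -0.4]
grip_width: 0.779
grasp_force: 45.1
```

```bash
python3 - <<'E'
from h import *
c=snap('wrist','w5');st()
a=load('w3')['img'][:,:,::-1];b=c['img'][:,:,::-1]
cv2.imwrite('pics/w5c.png',cv2.resize(np.hstack([a[150:,130:390],b[150:,130:390]]),None,fx=1.5,fy=1.5))
to(.5672,.3472,.1,2.2)
E
```

```text
6.5 [0.575  0.035  0.1815] 
 [[-0.353, 0.936, -0.001], [0.936, 0.353, 0.0], [0.0, -0.001, -1.0]] [-0.615  0.279  0.567  1.688 -0.158  1.221  0.35 ] [ 0.1  0.3 -1.2] 0.7807192868221613 45.14349639415741
to [0.2949 0.1029 0.0815] [-5.000e-02 -1.000e-02  1.847e+01]
```

View pics/w5c.png

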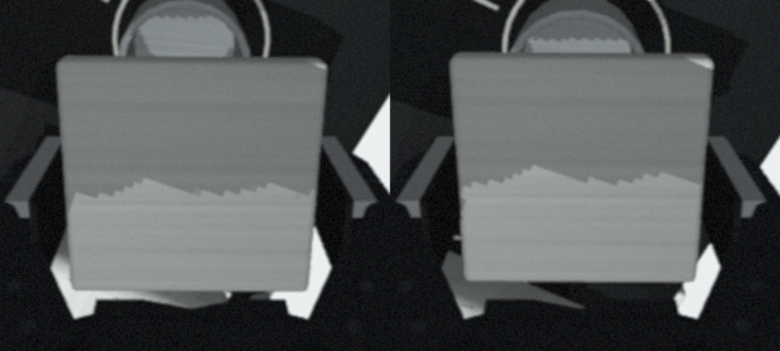

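Held straight; the pan is visible behind it at about (190,35) in the crop.

carry_out(
  motion=[
    {"xyz": [0.03, 0.01, 0], "angular": [0, 0, 2]},
    {"xyz": [0.07, 0.024, 0], "angular": [0, 0, 5]},
    {"xyz": [0.115, 0.04, 0], "angular": [0, 0, 8]},
    {"xyz": [0.16, 0.056, 0], "angular": [0, 0, 11]},
    {"xyz": [0.2, 0.07, 0], "angular": [0, 0, 14]},
    {"xyz": [0.24, 0.084, 0], "angular": [0, 0, 16.5]},
    {"xyz": [0.27, 0.095, 0.02], "angular": [0, 0, 18.5]},
    {"xyz": [0.288, 0.101, 0.05], "angular": [0, 0, 18.5]},
    {"xyz": [0.294, 0.1035, 0.08], "angular": [0, 0, 18.5]},
    {"xyz": [0.294, 0.1035, 0.1], "angular": [0, 0, 18.5]},
    {"xyz": [0.294, 0.1035, 0.11], "angular": [0, 0, 18.5]},
    {"xyz": [0.294, 0.1035, 0.11], "angular": [0, 0, 18.5]},
  ],
)

```text
clock: 7.7
position: [0.5676, 0.3455, 0.0701]
ee_rot: [0.694, 0.72, -0.002, -0.0]
ft_force: [-0.7, -0.8, -1.2]
grip_width: 0.784
grasp_force: 45.1
```

```bash
python3 - <<'E'
from h import *
c=snap('top','t6');d=snap('scene','s6');st();to(.568,.3465,.026,2.2)
a=cv2.resize(c['img'][155:225,175:245,::-1],(500,500),interpolation=cv2.INTER_CUBIC)
u,v=w2px(d,(.568,.3465,.06)).astype(int);print(u,v)
b=cv2.resize(d['img'][max(v-30,0):v+30,u-30:u+30,::-1],(300,300),interpolation=cv2.INTER_CUBIC)
cv2.imwrite('pics/c6.png',np.hstack([a[:,:],cv2.copyMakeBorder(b,0,200,0,0,cv2.BORDER_CONSTANT)]))
E
```

```text
7.8 [0.5691 0.3462 0.0729] 
 [[-0.037, 0.999, 0.001], [0.999, 0.037, 0.0], [0.0, 0.001, -1.0]] [-0.94   0.573  0.447  1.535 -0.267  1.094 -0.395] [-0.8  0.8 -0.9] 0.7806377786502734 45.073782205581665
to [ 0.0003 -0.0011  0.0469] [ 0.03 -0.01 -0.08]
244 187
```

carry_out(
  motion=[
    {"xyz": [0, -0.001, 0.02], "angular": [0, 0, 0]},
    {"xyz": [0, -0.001, 0.035], "angular": [0, 0, 0]},
    {"xyz": [0, -0.001, 0.045], "angular": [0, 0, 0]},
    {"xyz": [0, -0.001, 0.05], "angular": [0, 0, 0]},
    {"xyz": [0, -0.001, 0.053], "angular": [0, 0, 0]},
    {"xyz": [0, -0.001, 0.053], "angular": [0, 0, 0]},
    {"xyz": [0, -0.001, 0.053], "angular": [0, 0, 0]},
  ],
)

```text
clock: 8.5
position: [0.568, 0.3466, 0.0199]
ee_rot: [0.694, 0.72, 0.0, 0.0]
ft_force: [0.9, -0.3, -1.0]
grip_width: 0.779
grasp_force: 45.1
```

```bash
python3 - <<'E'
from h import *
d=snap('scene','s7');w=snap('wrist','w7');st()
u,v=w2px(d,(.568,.3465,.03)).astype(int)
b=cv2.resize(d['img'][v-30:v+30,u-30:u+30,::-1],(400,400),interpolation=cv2.INTER_CUBIC)
cv2.imwrite('pics/c7.png',np.hstack([b,cv2.resize(w['img'][174:,131:391,::-1],(400,400))[:,:]]))
E
```

```text
8.6 [0.5679 0.3467 0.0199] 
 [[-0.038, 0.999, 0.001], [0.999, 0.038, 0.001], [0.001, 0.001, -1.0]] [-0.926  0.632  0.425  1.568 -0.293  1.004 -0.378] [-0.6  0.2 -1.1] 0.7817411900213667 45.10935366153717
```

View pics/c7.png

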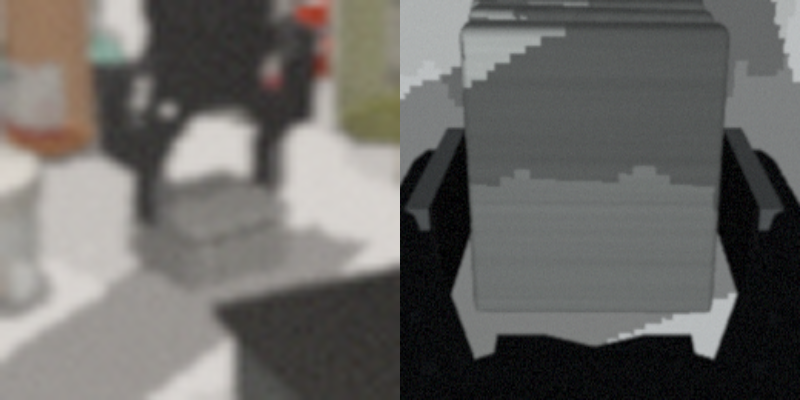

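The cover is aligned over the pile within about 1 mm: its far edge spans 463–727 and the plates behind span 471–710. Lower a little, then release.

carry_out(
  motion=[
    {"xyz": [0, 0, 0.001], "angular": [0, 0, 0]},
    {"xyz": [0, 0, 0.002], "angular": [0, 0, 0]},
    {"xyz": [0, 0, 0.003], "angular": [0, 0, 0]},
    {"xyz": [0, 0, 0.003], "angular": [0, 0, 0]},
  ],
)

```text
clock: 9.0
position: [0.5678, 0.3466, 0.0173]
ee_rot: [0.694, 0.72, 0.0, -0.0]
ft_force: [-2.0, -1.6, 7.2]
grip_width: 0.781
grasp_force: 49.1
```

carry_out(
  motion=[
    {"xyz": [0, 0, 0], "angular": [0, 0, 0]},
    {"xyz": [0, 0, 0], "angular": [0, 0, 0]},
    {"xyz": [0, 0, 0], "angular": [0, 0, 0]},
    {"xyz": [0, 0, 0], "angular": [0, 0, 0]},
  ],
  hand=1,
)

```text
clock: 9.4
position: [0.5675, 0.3465, 0.0162]
ee_rot: [0.694, 0.72, -0.0, -0.0]
ft_force: [-0.4, -0.5, -0.3]
grip_width: 0.999
grasp_force: 0.0
```

carry_out(
  motion=[
    {"xyz": [0, 0, -0.02], "angular": [0, 0, 0]},
    {"xyz": [0, 0, -0.06], "angular": [0, 0, 0]},
    {"xyz": [0, 0, -0.11], "angular": [0, 0, 0]},
    {"xyz": [0, 0, -0.16], "angular": [0, 0, 0]},
    {"xyz": [0, 0, -0.2], "angular": [0, 0, 0]},
    {"xyz": [0, 0, -0.2], "angular": [0, 0, 0]},
  ],
)

```text
clock: 10.0
position: [0.5701, 0.3475, 0.2232]
ee_rot: [0.694, 0.72, 0.005, 0.001]
ft_force: [0.7, -0.1, 0.0]
grip_width: 0.999
grasp_force: 0.0
```

```bash
python3 - <<'E'
from h import *
w=snap('wrist','w8');st()
u,v=w2px(w,(.568,.3465,.032)).astype(int);print(u,v)
g=cv2.cvtColor(w['img'],cv2.COLOR_RGB2GRAY)
# contour of plate at expected place
best=None
for t in range(60,230,4):
  for m in (g>t,g<t):
    cs,_=cv2.findContours(m.astype('uint8'),cv2.RETR_LIST,cv2.CHAIN_APPROX_SIMPLE)
    for k in cs:
        r=cv2.minAreaRect(k)
        if abs(r[0][0]-u)<20 and abs(r[0][1]-v)<20 and 40<min(r[1]) and max(r[1])<140: print(t,np.round(r[0],1),np.round(r[1],1),round(r[2],1))
to(.5757,.035,.23,20.7)
print(px2w(load('w5'),256,160,.11))
E
```

```text
10.05 [0.5689 0.347  0.2196] 
 [[-0.038, 0.999, 0.004], [0.999, 0.038, 0.004], [0.003, 0.005, -1.0]] [-0.965  0.451  0.49   1.385 -0.213  1.351 -0.434] [ 0.8 -0.5 -1.3] 0.9995471687233394 0.0
253 167
100 [269.  147.8] [95.5 49.1] 45.4
100 [269.  148.5] [94.1 48.7] 46.8
104 [253.  163.5] [72. 73.] 0.0
104 [254.  163.5] [71. 68.] 90.0
108 [253. 164.] [74. 74.] 0.0
108 [252.5 164. ] [72. 71.] 90.0
112 [262.4 167.3] [ 86.2 114.1] 85.5
112 [253.7 171.5] [85.6 93.5] 6.8
to [-0.312  -0.0049 -0.0114] [  0.29  -0.15 -18.55]
[0.56447598 0.06107754 0.11      ]
```

The cover shows as one square, (253,163.5), 72x73 px, 0°, at the expected pixel. Next, the pan.

carry_out(
  motion=[
    {"xyz": [-0.04, 0, 0], "angular": [0, 0, -2]},
    {"xyz": [-0.085, -0.002, 0], "angular": [0, 0, -4]},
    {"xyz": [-0.13, -0.003, 0], "angular": [0, 0, -6]},
    {"xyz": [-0.175, -0.004, 0], "angular": [0, 0, -8]},
    {"xyz": [-0.22, -0.005, 0], "angular": [0, 0, -10]},
    {"xyz": [-0.26, -0.005, 0], "angular": [0, 0, -12]},
    {"xyz": [-0.29, -0.005, -0.005], "angular": [0, 0, -13]},
    {"xyz": [-0.312, -0.005, -0.01], "angular": [0.3, -0.15, -13.3]},
    {"xyz": [-0.312, -0.005, -0.01], "angular": [0.3, -0.15, -13.3]},
    {"xyz": [-0.312, -0.005, -0.01], "angular": [0.3, -0.15, -13.3]},
  ],
)

```text
clock: 11.05
position: [0.574, 0.0346, 0.2253]
ee_rot: [0.606, 0.796, -0.003, -0.001]
ft_force: [-0.7, -0.0, -0.9]
grip_width: 1.001
grasp_force: 0.0
```

```bash
python3 - <<'E'
from h import *
w=snap('wrist','w9');t=snap('top','t9');st()
u,v=w2px(w,(.5757,.035,.112)).astype(int);print(u,v)
a=cv2.resize(w['img'][v-80:v+100,u-90:u+90,::-1],(540,540),interpolation=cv2.INTER_CUBIC)
b=cv2.resize(t['img'][170:215,190:230,::-1],(260,292),interpolation=cv2.INTER_CUBIC)
cv2.imwrite('pics/c9.png',np.hstack([a,cv2.copyMakeBorder(b,0,248,0,0,cv2.BORDER_CONSTANT)]))
to(.5757,.035,.082,15.5)
E
```

```text
11.15 [0.5739 0.0359 0.2253] 
 [[-0.268, 0.963, -0.006], [0.963, 0.268, -0.003], [-0.002, -0.007, -1.0]] [-0.643  0.249  0.595  1.629 -0.141  1.313  0.246] [0.2 0.2 0.1] 0.9977892333911119 0.0
260 185
to [-0.0012  0.0024  0.1433] [-0.39  0.09  0.06]
```

View pics/c9.png

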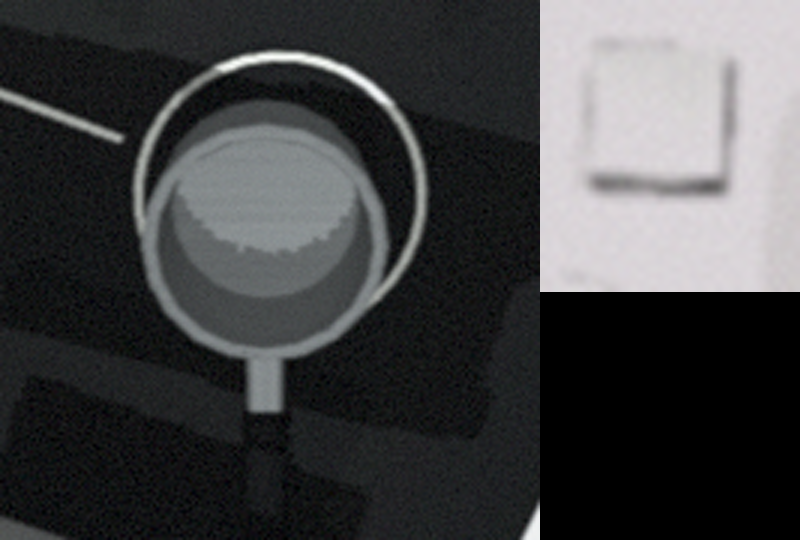

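The pan rim is at crop (265,240), within 1 px of the prediction. The handle runs straight down the picture (square to the fingers), and the cover sits flush on the pile in the top view (right). That was my tenth and last picture.

carry_out(
  motion=[
    {"xyz": [-0.001, 0.001, 0.05], "angular": [-0.4, 0, 0]},
    {"xyz": [-0.001, 0.001, 0.09], "angular": [-0.4, 0, 0]},
    {"xyz": [-0.001, 0.001, 0.12], "angular": [-0.4, 0, 0]},
    {"xyz": [-0.001, 0.001, 0.137], "angular": [-0.4, 0, 0]},
    {"xyz": [-0.001, 0.001, 0.143], "angular": [-0.4, 0, 0]},
    {"xyz": [-0.001, 0.001, 0.143], "angular": [-0.4, 0, 0]},
  ],
)

```text
clock: 11.75
position: [0.5744, 0.0342, 0.0826]
ee_rot: [0.605, 0.796, -0.001, 0.001]
ft_force: [0.5, -1.1, 0.9]
grip_width: 0.999
grasp_force: 0.0
```

carry_out(
  motion=[
    {"xyz": [0, 0, 0], "angular": [0, 0, 0]},
    {"xyz": [0, 0, 0], "angular": [0, 0, 0]},
    {"xyz": [0, 0, 0], "angular": [0, 0, 0]},
    {"xyz": [0, 0, 0], "angular": [0, 0, 0]},
    {"xyz": [0, 0, 0], "angular": [0, 0, 0]},
    {"xyz": [0, 0, 0], "angular": [0, 0, 0]},
  ],
  hand=0.5,
  grip_force=30,
)

```text
clock: 12.35
position: [0.5757, 0.0337, 0.0849]
ee_rot: [0.605, 0.796, 0.001, 0.002]
ft_force: [-1.8, 1.0, 6.4]
grip_width: 0.75
grasp_force: 32.8
```

```bash
python3 -c "
from h import *
st();to(.5757,.035,.082,15.5)"
```

```text
12.35 [0.5757 0.0337 0.0849] 
 [[-0.267, 0.964, 0.004], [0.964, 0.267, -0.0], [-0.001, 0.004, -1.0]] [-0.598  0.386  0.558  1.787 -0.234  1.03   0.318] [-1.8  1.   6.4] 0.7496574403433208 32.842427752912045
to [0.0013 0.0003 0.0029] [ 0.22  0.08 -0.03]
```

carry_out(
  motion=[
    {"xyz": [0, 0, 0], "angular": [0, 0, 3]},
    {"xyz": [0, 0, 0], "angular": [0, 0, 8]},
    {"xyz": [0, 0, 0], "angular": [0, 0, 13]},
    {"xyz": [0, 0, 0], "angular": [0, 0, 18]},
    {"xyz": [0, 0, 0], "angular": [0, 0, 23]},
    {"xyz": [0, 0, 0], "angular": [0, 0, 28]},
    {"xyz": [0, 0, 0], "angular": [0, 0, 33]},
    {"xyz": [0, 0, 0], "angular": [0, 0, 38]},
    {"xyz": [0, 0, 0], "angular": [0, 0, 43]},
    {"xyz": [0, 0, 0], "angular": [0, 0, 48]},
    {"xyz": [0, 0, 0], "angular": [0, 0, 53]},
    {"xyz": [0, 0, 0], "angular": [0, 0, 56]},
  ],
)

```text
clock: 13.55
position: [0.576, 0.0335, 0.0848]
ee_rot: [0.909, 0.417, 0.002, 0.001]
ft_force: [-0.3, -0.6, 6.0]
grip_width: 0.751
grasp_force: 32.8
```

```bash
python3 -c "
from h import *
st();to(.5757,.034,.084,-95.4)"
```

```text
13.55 [0.576  0.0335 0.0848] 
 [[0.652, 0.758, 0.005], [0.758, -0.652, -0.001], [0.002, 0.004, -1.0]] [-0.749  0.432  0.754  1.794 -0.337  1.044 -0.58 ] [-0.3 -0.6  6. ] 0.7512945693930914 32.79131971299648
to [ 0.0002 -0.0006  0.0008] [ 0.14 -0.24 54.68]
```

carry_out(
  motion=[
    {"xyz": [0, 0, 0], "angular": [0, 0, 3]},
    {"xyz": [0, 0, 0], "angular": [0, 0, 8]},
    {"xyz": [0, 0, 0], "angular": [0, 0, 13]},
    {"xyz": [0, 0, 0], "angular": [0, 0, 18]},
    {"xyz": [0, 0, 0], "angular": [0, 0, 23]},
    {"xyz": [0, 0, 0], "angular": [0, 0, 28]},
    {"xyz": [0, 0, 0], "angular": [0, 0, 33]},
    {"xyz": [0, 0, 0], "angular": [0, 0, 38]},
    {"xyz": [0, 0, 0], "angular": [0, 0, 43]},
    {"xyz": [0, 0, 0], "angular": [0, 0, 48]},
    {"xyz": [0, 0, 0], "angular": [0, 0, 53]},
    {"xyz": [0, 0, 0], "angular": [0, 0, 55]},
  ],
)

```text
clock: 14.75
position: [0.5765, 0.0329, 0.0849]
ee_rot: [0.999, -0.05, 0.003, 0.001]
ft_force: [2.4, -1.2, 4.8]
grip_width: 0.748
grasp_force: 32.7
```

carry_out(
  motion=[
    {"xyz": [0, 0, 0], "angular": [0, 0, 0]},
    {"xyz": [0, 0, 0], "angular": [0, 0, 0]},
  ],
)

```text
clock: 14.95
position: [0.5764, 0.033, 0.0848]
ee_rot: [0.999, -0.048, 0.003, 0.001]
ft_force: [2.0, -1.6, 5.3]
grip_width: 0.748
grasp_force: 32.8
```

```bash
python3 -c "
from h import *
st();to(.5757,.034,.084,-95.4)"
```

```text
14.95 [0.5764 0.033  0.0848] 
 [[0.995, -0.096, 0.005], [-0.096, -0.995, -0.001], [0.005, 0.001, -1.0]] [-0.895  0.513  0.963  1.8   -0.474  1.075 -1.428] [ 2.  -1.6  5.3] 0.7481520627791187 32.831099443137646
to [-0.0008 -0.0009  0.0008] [ 0.05 -0.31 -0.12]
```

carry_out(
  motion=[
    {"xyz": [0, 0, 0], "angular": [0, 0, 0]},
    {"xyz": [0, 0, 0], "angular": [0, 0, 0]},
    {"xyz": [0, 0, 0], "angular": [0, 0, 0]},
    {"xyz": [0, 0, 0], "angular": [0, 0, 0]},
    {"xyz": [0, 0, -0.02], "angular": [0, 0, 0]},
    {"xyz": [0, 0, -0.05], "angular": [0, -0.3, 0]},
    {"xyz": [0, 0, -0.08], "angular": [0, -0.3, 0]},
    {"xyz": [-0.04, 0, -0.09], "angular": [0, -0.3, 0]},
    {"xyz": [-0.085, 0, -0.09], "angular": [0, -0.3, 0]},
    {"xyz": [-0.12, 0, -0.09], "angular": [0, -0.3, 0]},
    {"xyz": [-0.135, 0, -0.09], "angular": [0, -0.3, 0]},
    {"xyz": [-0.135, 0, -0.09], "angular": [0, -0.3, 0]},
  ],
  hand=1,
)

```text
clock: 16.15
position: [0.4384, 0.0473, 0.1727]
ee_rot: [0.999, -0.048, -0.002, -0.002]
ft_force: [0.7, -0.4, 0.5]
grip_width: 1.004
grasp_force: 0.0
```

```bash
python3 - <<'E'
from h import *
w=snap('wrist','w10');t=snap('top','t10');st();print(w2px(w,(.5764,.033,.112)))
g=cv2.medianBlur(cv2.cvtColor(w['img'],cv2.COLOR_RGB2GRAY),3)
C=cv2.HoughCircles(g,cv2.HOUGH_GRADIENT,1,20,param1=80,param2=20,minRadius=30,maxRadius=60)
if C is not None:
  for c in C[0][:6]: print(c, px2w(w,c[0],c[1],.112))
to(.5764-.995*.135,.033+.096*.135,.078,-95.4)
E
```

```text
16.25 [0.4395 0.0474 0.173 ] 
 [[0.995, -0.095, -0.004], [-0.095, -0.995, 0.003], [-0.004, -0.003, -1.0]] [-1.377 -0.188  1.103  2.036  0.175  1.199 -2.011] [ 0.4 -0.4  0.3] 1.0015217418945714 0.0
[257.45296017 -46.9572607 ]
[450.5 251.5  45.1] [ 0.39752767 -0.07606561  0.112     ]
to [0.0031 0.0015 0.095 ] [-0.18  0.23 -0.04]
```

carry_out(
  motion=[
    {"xyz": [0.003, 0.001, 0.04], "angular": [0, 0.2, 0]},
    {"xyz": [0.003, 0.001, 0.07], "angular": [0, 0.2, 0]},
    {"xyz": [0.003, 0.001, 0.087], "angular": [0, 0.2, 0]},
    {"xyz": [0.003, 0.001, 0.095], "angular": [0, 0.2, 0]},
    {"xyz": [0.003, 0.001, 0.095], "angular": [0, 0.2, 0]},
    {"xyz": [0.003, 0.001, 0.095], "angular": [0, 0.2, 0]},
  ],
)

```text
clock: 16.85
position: [0.4436, 0.0443, 0.0783]
ee_rot: [0.999, -0.049, 0.001, 0.002]
ft_force: [0.9, -1.2, 0.0]
grip_width: 1.002
grasp_force: 0.0
```

carry_out(
  motion=[
    {"xyz": [0, 0, 0], "angular": [0, 0, 0]},
    {"xyz": [0, 0, 0], "angular": [0, 0, 0]},
    {"xyz": [0, 0, 0], "angular": [0, 0, 0]},
    {"xyz": [0, 0, 0], "angular": [0, 0, 0]},
    {"xyz": [0, 0, 0], "angular": [0, 0, 0]},
    {"xyz": [0, 0, 0], "angular": [0, 0, 0]},
    {"xyz": [0, 0, 0], "angular": [0, 0, 0]},
    {"xyz": [0, 0, 0], "angular": [0, 0, 0]},
  ],
  hand=0.05,
  grip_force=40,
)

```text
clock: 17.65
position: [0.4429, 0.0453, 0.078]
ee_rot: [0.999, -0.048, 0.0, 0.001]
ft_force: [-1.2, 1.3, 1.2]
grip_width: 0.142
grasp_force: 44.1
```

```bash
python3 - <<'E'
from h import *
st()
w=snap('wrist','w11');t=snap('top','t11');s=snap('scene','s11');t=t['img'].astype(int)
# top: pan rim pixels (grey, bright) in the hotplate area near the expected place
c=load('t11')
for p in [(.5764,.033,.112),(.5764,.033,.062)]: print(w2px(c,p))
u,v=w2px(c,(.5764,.033,.1)).astype(int)
g=t.sum(2)//3; print('\n'.join(' '.join('%3d'%x for x in r) for r in g[v-24:v+26:2,u-24:u+26:2]))
print('wrist proj',w2px(load('w11'),(.5764,.033,.112)))
E
```

```text
17.65 [0.4429 0.0453 0.078 ] 
 [[0.995, -0.096, 0.0], [-0.096, -0.995, -0.001], [0.0, 0.001, -1.0]] [-1.34   0.182  1.235  2.135 -0.21   0.957 -1.655] [-1.2  1.3  1.2] 0.1418403906726615 44.143497347831726
[307.6478684 183.3611916]
[305.79124048 187.63921373]
 40  36  38  34  41  41  38  39  39  37  38  38  35  40  38  37  38  38  42  38  39  40  44  42  42
 40  36  37  39  37  38  36  35  37  38  36  39  36  36  39  37  40  39  37  39  41  38  40  39  39
 41  40  37  42  39  40  38  36  40  37  37  38  37  40  35  35  38  34  42  33  40  37  41  43  41
 38  38  46  38  37  35  37  35  40  38  34  40  36  39  34  38  35  35  41  37  43  36  38  38  40
 40  38  36  40  39  38  38  39  35  43  37  36  37  39  39  41  37  37  33  42  39  36  42  42  38
 38  38  38  38  39  33  40  35  35  40  35  32  37  37  35  37  36  35  38  37  36  39  40  38  36
 37  34  35  36  39  37  39  37  36  40  49  72  90  81  53  39  36  38  36  37  34  39  43  39  38
 38  40  41  39  38  39  39  61  81 105 123 112 123 120 116 103  48  40  38  30  35  39  34  39  34
 38  38  38  38  42  39  84  87  99 119 
[... 1000 characters left out ...]
121 136 157 174 175 175 174 174 171 170 171 169 170 168 124
 42  37  37  37  35  33  52  89 139 117 122 137 146 162 160 156 157 162 156 164 167 167 172 174 122
 42  37  40  37  41  31  63 101 141 124 122 138 133 143 140 136 135 131 132 136 138 137 146 152 136
 41  38  42  39  37  38  66 100 146 137 132 144 128 140 139 133 135 132 130 130 135 133 141 145 147
 40  42  40  36  34  36  65  98 150 132 132 148 125 141 129 134 132 132 133 133 132 135 138 147 148
 39  41  40  34  26  30  59  93 159 134 136 155 116 121 122 128 130 131 133 134 135 134 133 134 139
 41  41  42  29  29  33  63  86 164 137 144 162 109 122 125 129 129 131 133 137 136 136 135 130 127
wrist proj [ 250.24919886 -169.64943786]
```

```bash
python3 - <<'E'
from h import *
from scipy.optimize import least_squares
w=load('w9'); f=lambda x,y,z: px2w(w,170+(x+.5)/3-.5,105+(y+.5)/3-.5,z)[:2]
ring=np.array([f(*p,.062) for p in [(133,190),(428,190),(282,50),(218,67),(385,97),(405,265),(372,305),(163,115)]])
s=least_squares(lambda q:np.hypot(*(ring-q[:2]).T)-q[2],[.575,.035,.043]);print('ring',s.x,np.round(s.fun,4))
rim=np.array([f(*p,.112) for p in [(143,243),(388,243),(265,124),(265,360)]])
s2=least_squares(lambda q:np.hypot(*(rim-q[:2]).T)-q[2],[.575,.035,.032]);print('rim',s2.x,np.round(s2.fun,4))
print('pan-ring',s2.x[:2]-s.x[:2])
for yaw in(-5.2,-5.7):
  a=np.radians(yaw);print('target (wrist)',s.x[:2]-.175*np.array([-np.sin(a),np.cos(a)]))
from m import pts
P=pts([(243,432),(515,475)],5,250,140,.062);d=P[1]-P[0];print(np.linalg.norm(d),np.degrees(np.arctan2(d[1],d[0])),P)
E
```

```text
ring [0.57782856 0.03573317 0.04428628] [ 0.0006  0.0006  0.0006 -0.0002 -0.0004 -0.0005  0.     -0.0007]
rim [0.57385233 0.03388175 0.03154779] [ 0.  0. -0. -0.]
pan-ring [-0.00397623 -0.00185143]
target (wrist) [ 0.56196786 -0.1385466 ]
target (wrist) [ 0.5604476  -0.13840155]
cover ctr [0.5745 0.0365 0.12  ] sides [0.0698 0.0691 0.0672 0.0674] ang [ -67.9 -161.1  110.7   21.1]
hp ctr [ 0.5715 -0.0322  0.062 ] sides [0.4143 0.2378 0.4132 0.2366] ang [-95.4 174.4  84.4  -5.3]
pile ctr [0.5672 0.3472 0.024 ] sides [0.0704 0.0671 0.0696 0.0676] ang [ -88.2 -177.9   92.2    2.8]
heater ctr [ 0.5597 -0.1345  0.174 ] sides [0.1859 0.1206 0.1839 0.1191] ang [-95.4 173.5  84.2  -5.5]
ring/handle stub [[ 0.53662557  0.04367869  0.062     ]
 [ 0.59731892 -0.01668972  0.062     ]] [[ 0.58615399 -0.01129019  0.1       ]]
0.16998619284637573 -95.75497297983016 [[ 0.45148776  0.05258003  0.062     ]
 [ 0.4344425  -0.1165494   0.062     ]]
```

carry_out(
  motion=[
    {"xyz": [0, 0.003, 0], "angular": [0, 0, 0]},
    {"xyz": [0, 0.01, 0], "angular": [0, 0, 0]},
    {"xyz": [0, 0.02, 0], "angular": [0, 0, 0]},
    {"xyz": [0, 0.03, 0], "angular": [0, 0, 0]},
    {"xyz": [0, 0.04, 0], "angular": [0, 0, 0]},
    {"xyz": [0, 0.05, 0], "angular": [0, 0, 0]},
    {"xyz": [0, 0.055, 0], "angular": [0, 0, 0]},
  ],
)

```text
clock: 18.5
position: [0.4374, -0.0109, 0.0781]
ee_rot: [0.999, -0.049, 0.0, 0.001]
ft_force: [0.0, 2.7, 0.4]
grip_width: 0.139
grasp_force: 44.1
```

```bash
python3 -c "
from h import *
st();to(.4274,-.1252,.078,-95.4)"
```

```text
18.5 [ 0.4374 -0.0109  0.0781] 
 [[0.995, -0.098, 0.0], [-0.098, -0.995, -0.001], [0.0, 0.001, -1.0]] [-1.253  0.141  1.26   2.153 -0.164  0.952 -1.569] [0.  2.7 0.4] 0.13919029499460242 44.12182867527008
to [0.0012 0.1147 0.0002] [ 0.06 -0.02 -0.22]
```

carry_out(
  motion=[
    {"xyz": [0, 0.005, 0], "angular": [0, 0, 0]},
    {"xyz": [0, 0.015, 0], "angular": [0, 0, 0]},
    {"xyz": [0, 0.025, 0], "angular": [0, 0, 0]},
    {"xyz": [0, 0.035, 0], "angular": [0, 0, 0]},
    {"xyz": [0, 0.045, 0], "angular": [0, 0, 0]},
    {"xyz": [0, 0.055, 0], "angular": [0, 0, 0]},
    {"xyz": [0, 0.063, 0], "angular": [0, 0, 0]},
    {"xyz": [0, 0.065, 0], "angular": [0, 0, 0]},
  ],
)

```text
clock: 19.3
position: [0.4311, -0.0755, 0.0781]
ee_rot: [0.999, -0.049, 0.0, 0.001]
ft_force: [0.5, 1.6, 1.4]
grip_width: 0.141
grasp_force: 44.1
```

```bash
python3 -c "
from h import *
st();to(.4274,-.1252,.078,-95.4)"
```

```text
19.3 [ 0.4311 -0.0755  0.0781] 
 [[0.995, -0.098, 0.0], [-0.098, -0.995, -0.001], [0.0, 0.001, -1.0]] [-1.11   0.144  1.267  2.153 -0.167  0.952 -1.418] [0.5 1.6 1.4] 0.14106451316138982 44.09738481044769
to [0.0011 0.0499 0.0002] [ 0.08 -0.01 -0.22]
```

carry_out(
  motion=[
    {"xyz": [0, 0.005, 0], "angular": [0, 0, 0]},
    {"xyz": [0, 0.015, 0], "angular": [0, 0, 0]},
    {"xyz": [0, 0.025, 0], "angular": [0, 0, 0]},
    {"xyz": [0, 0.035, 0], "angular": [0, 0, 0]},
    {"xyz": [0.001, 0.045, 0], "angular": [0, 0, 0]},
    {"xyz": [0.001, 0.05, 0], "angular": [0, 0, 0]},
    {"xyz": [0.001, 0.05, 0], "angular": [0, 0, 0]},
  ],
)

```text
clock: 20.0
position: [0.4272, -0.1255, 0.0782]
ee_rot: [0.999, -0.049, 0.0, 0.001]
ft_force: [-0.9, -0.3, 0.9]
grip_width: 0.142
grasp_force: 44.1
```

```bash
python3 - <<'E'
from h import *
st();to(.4274,-.1252,.078,-95.4)
s=snap('scene','s12'); c=s
print(w2px(c,(.5615,-.1375,.112)),w2px(c,(.5615,-.1375,.062)))
u,v=w2px(c,(.5615,-.1375,.09)).astype(int)
g=s['img'].astype(int).sum(2)//3
print(u,v);print('\n'.join('%d: '%r+' '.join('%3d'%x for x in g[r,u-34:u+36:2]) for r in range(v-10,v+24)))
E
```

```text
20.0 [ 0.4272 -0.1255  0.0782] 
 [[0.995, -0.099, 0.0], [-0.099, -0.995, -0.002], [0.0, 0.002, -1.0]] [-0.963  0.186  1.248  2.135 -0.214  0.957 -1.266] [-0.9 -0.3  0.9] 0.14248379597539895 44.06009495258331
to [ 0.0002 -0.0003  0.0002] [ 0.11 -0.02 -0.26]
[334.22026252 228.22773627] [332.78120345 244.17954724]
333 235
225:  45  59  80  87  79  71  46  39  44  71  96 110 109 105 112 113 136 159 177 186 187 187 187 187 187 185 186 186 185 182 173 162 152 143 137
226:  47  58  85  99  68  45  42  45  40  50  83 106 107 107 109 109 116 139 159 180 187 187 187 188 186 187 182 181 176 167 154 144 137 134 131
227:  46  49  86 104  76  48  42  44  34  42  61  89 107 106 108 105 114 122 143 171 183 187 186 187 186 182 175 166 157 145 139 132 134 131 130
228:  47  56  74 104  92  65  49  41  38  47  43  66 100 109 110 105 110 115 128 156 174 184 183 183 176 166 158 143 138 135 130 128 130 129 127
229:  46  56  66  96 102  73  51  41  37  41  35  41  82 101 107 106 108 113 116 135 155 180 176 168 159 147 137 134 131 130 129 126 126 127 127
230:  48  56  58  87 102  70  47  41  36  38  39  39  
[... 3450 characters left out ...]
  40  41  42  40  39  39  42  41  36  39  38  48  49  52  48  49  52  45  41  42  37  47  44  44  44  40  43  48  47  48
255:  66  60  51  43  38  44  42  34  37  40  38  43  42  38  36  38  42  46  40  40  46  42  43  40  39  38  47  44  41  43  47  42  45  49  52
256:  53  46  42  44  40  46  38  39  40  42  44  46  45  40  38  40  43  36  36  40  39  41  41  40  42  41  45  43  46  45  42  42  49  48  50
257:  47  43  37  42  40  42  40  40  39  39  44  40  39  40  39  37  35  38  34  41  35  42  43  40  45  46  49  45  43  46  44  45  50  49  49
258:  45  38  42  40  39  44  46  43  39  35  42  44  50  45  40  36  36  40  41  42  42  37  45  39  48  46  42  46  44  48  46  45  48  48  48
```

```bash
python3 - <<'E'
from h import *
from scipy.optimize import least_squares
c=load('s12')
ring=np.array([px2w(c,u,v,.062)[:2] for u,v in [(317,245.5),(319,247.7),(322.5,250.5),(327,252),(333,253.3),(341,252.8),(345.5,251),(348,249.3),(349,246)]])
s=least_squares(lambda q:np.hypot(*(ring-q).T)-.043,[.56,-.137]);print('ring',s.x,np.round(s.fun,4))
pan=np.array([px2w(c,u,v,.062)[:2] for u,v in [(322.5,245.3),(324.3,247),(326,248.2),(328,249),(331,250.2),(335,251),(341,250),(343,249),(344.6,248),(345.6,247)]])
s2=least_squares(lambda q:np.hypot(*(pan-q).T)-.032,[.56,-.137]);print('pan',s2.x,np.round(s2.fun,4))
d=s.x-s2.x;t=np.radians(-5.5);X=np.array([np.cos(t),np.sin(t)]);print('pan->ring along tool x,y',d@X,d@np.array([X[1],-X[0]]))
E
```

```text
ring [ 0.55911525 -0.13992451] [ 0.0009 -0.0004  0.0006 -0.0006  0.0003 -0.0001 -0.0006  0.0005  0.0007]
pan [ 0.56321338 -0.14007073] [ 0.0004 -0.0005 -0.0004 -0.001   0.0004  0.0017 -0.0002 -0.0009 -0.0004
  0.0003]
pan->ring along tool x,y -0.00409327321901244 0.0002472372316146931
```

carry_out(
  motion=[
    {"xyz": [-0.001, 0, 0], "angular": [0, 0, 0]},
    {"xyz": [-0.002, 0, 0], "angular": [0, 0, 0]},
    {"xyz": [-0.003, 0, 0], "angular": [0, 0, 0]},
    {"xyz": [-0.003, 0, 0], "angular": [0, 0, 0]},
  ],
)

```text
clock: 20.45
position: [0.4245, -0.1236, 0.0782]
ee_rot: [0.999, -0.048, 0.0, 0.0]
ft_force: [-0.1, -1.1, 0.8]
grip_width: 0.14
grasp_force: 44.0
```

carry_out(
  motion=[
    {"xyz": [0, 0, 0], "angular": [0, 0, 0]},
    {"xyz": [0, 0, 0], "angular": [0, 0, 0]},
    {"xyz": [0, 0, 0], "angular": [0, 0, 0]},
    {"xyz": [0, 0, 0], "angular": [0, 0, 0]},
    {"xyz": [0, 0, 0], "angular": [0, 0, 0]},
    {"xyz": [0, 0, 0], "angular": [0, 0, 0]},
    {"xyz": [0, 0, 0], "angular": [0, 0, 0]},
  ],
  hand=1,
)

```text
clock: 21.15
position: [0.4245, -0.1239, 0.0782]
ee_rot: [0.999, -0.048, 0.0, 0.001]
ft_force: [-0.2, -0.3, 0.4]
grip_width: 1.004
grasp_force: 0.0
```

```bash
python3 - <<'E'
from h import *
st()
s=snap('scene','s13');g=s['img'].astype(int).sum(2)//3
print('\n'.join('%d: '%r+' '.join('%3d'%x for x in g[r,311:357:2]) for r in range(242,257)))
E
```

```text
21.15 [ 0.4245 -0.1239  0.0782] 
 [[0.995, -0.096, 0.0], [-0.096, -0.995, -0.001], [0.0, 0.001, -1.0]] [-0.977  0.169  1.254  2.142 -0.196  0.955 -1.281] [-0.2 -0.3  0.4] 1.0037240982174278 0.0
242:  44  34  39  45  40  63  86  98  99 104 105 110 107 106 107 104  93  67  60  37  40  39  38
243:  43  40  43  55  41  64  87  97 102 104 108 108 109 108 106 103  94  65  58  49  42  42  41
244:  42  36  43  61  40  61  90  98  99 105 105 108 108 108 106 103  93  58  55  61  41  43  45
245:  37  39  35  66  45  53  86  94 103 106 105 108 110 111 106 102  92  52  52  74  39  42  42
246:  37  34  38  61  49  43  82  97 100 105 106 107 111 110 107 101  89  49  50  72  42  37  46
247:  38  33  32  55  60  38  61  91 103 107 108 110 110 111 106 100  81  45  48  68  40  39  43
248:  36  38  40  47  66  49  45  78  99 104 109 107 106 108 105  95  69  39  58  68  40  36  40
249:  40  39  48  52  53  58  47  51  74  97  99 106 108 106  96  75  47  42  64  59  40  46  42
250:  52  52  58  51  46  54  60  44  47  68  77  95  99  83  70  52  39  50  65  51  43  42  41
251:  67  57  49  41  33  44  60  65  51  45  51  62  64  54  48  46  47  69  67  39  42  42  44
252:  59  50  43  42  40  40  47  52  69  54  51  48  53  52  51  47  63  67  52  39  41  44  46
253:  40  43  35  40  42  39  35  43  53  53  58  64  65  61  67  63  56  48  42  43  45  44  43
254:  41  37  42  47  44  43  42  39  40  45  50  54  54  52  54  53  46  40  38  38  42  43  44
255:  39  38  39  42  44  43  43  33  38  35  39  40  38  41  43  40  40  41  39  45  41  40  42
256:  40  34  40  42  39  45  42  37  40  40  45  40  42  37  43  42  42  39  43  42  45  45  47
```

Pan is centred: row 246 shows the pan at 322–344 and the ring at 317.5–349. Now retreat straight up.

carry_out(
  motion=[
    {"xyz": [0, 0, -0.02], "angular": [0, 0, 0]},
    {"xyz": [0, 0, -0.05], "angular": [0, 0, 0]},
    {"xyz": [0, 0, -0.08], "angular": [0, 0, 0]},
    {"xyz": [0, 0, -0.1], "angular": [0, 0, 0]},
    {"xyz": [0, 0, -0.11], "angular": [0, 0, 0]},
    {"xyz": [0, 0, -0.11], "angular": [0, 0, 0]},
    {"xyz": [0, 0, -0.11], "angular": [0, 0, 0]},
  ],
)

```text
clock: 21.9
position: [0.424, -0.1238, 0.1872]
ee_rot: [0.999, -0.048, -0.001, 0.001]
ft_force: [-0.8, 0.5, -0.2]
grip_width: 1.008
grasp_force: 0.0
```

```bash
python3 - <<'E'
from h import *
st()
s=snap('scene','s14');g=s['img'].astype(int).sum(2)//3
a=load('s13')['img'].astype(int).sum(2)//3
print('change at pan',np.abs(g-a)[240:255,315:352].mean(), 'at pile',np.abs(g-a)[190:215,230:260].mean())
print(hand_in())
E
```

```text
21.9 [ 0.424  -0.1238  0.1872] 
 [[0.995, -0.097, -0.001], [-0.097, -0.995, -0.002], [-0.001, 0.002, -1.0]] [-1.031 -0.249  1.107  2.02   0.236  1.245 -1.681] [-0.8  0.5 -0.2] 1.0078870599660539 0.0
change at pan 2.2288288288288287 at pile 1.076
the job is handed in; nothing more can be done
None
```

I handed the job in at 21.9 s: camera checks showed the cover flush on the pile and the pan centred in the heater ring with its handle to the front, but the hand-in returned no verdict.

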